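# Stroke the row of cover rivets home

### The job

Using only the fingertips, push the six broad yellow push rivets of the grey cover fully home by running along their curved row in one gentle stroke: begin at the end with the red dot and take them in order to the other end, keeping the hand down close to the cover until the last one is home. Pick nothing up, and leave the lens barrel, cap and ring on the cover and everything else on the bench where they are; then move clear.

Things in the scene. Friction and masses are not known exactly. Their poses are not given: they have to be found in the camera images.
- cover: Grey rectangular housing cover, 170 (own x) x 250 (own y) x 30 mm, fixed to the bench. Origin: centre of its underside, on the bench; its flat top is 30 mm above the origin. It carries the row of six yellow rivets: an arc of radius 120 mm about the point (x 65, y 0 mm) of the cover's frame, bulging towards the cover's own -x; rivet k (1 to 6) lies at x = 65 - 120 cos(a), y = 120 sin(a) mm with a = -0.79 + 0.316 (k - 1) rad. Neighbours are 38 mm apart.
- red_dot (a point): Centre of a flat red dot, 16 mm across, on the cover's top, on the continued arc 32 mm before rivet 1: it marks the end of the row where the stroke starts.
- rivet1 (a joint): How far rivet 1 has been pushed down (m): 0 = standing fully proud, 0.005 = fully home against its stop. Starts between 0 and 0.001. Slides straight down against a friction of about 1.5 N and stays where it is left (no spring).
- rivet1_top (a point): Centre of the top of yellow rivet 1, the one next to the red dot. Head: a smooth, slippery shallow cone (flanks rise at about 23 degrees, so a fingertip sliding sideways at 1 to 2.5 mm above the cover rides it down), 36 mm across where it meets the cover, 5 mm across its flat top, top 6.5 mm above the cover when fully proud and 1.5 mm above it when fully home.
- rivet2 (a joint): How far rivet 2 has been pushed down (m): 0 = standing fully proud, 0.005 = fully home against its stop. As rivet1.
- rivet2_top (a point): Centre of the top of yellow rivet 2. Same size as rivet 1.
- rivet3 (a joint): How far rivet 3 has been pushed down (m): 0 = standing fully proud, 0.005 = fully home against its stop. As rivet1.
- rivet3_top (a point): Centre of the top of yellow rivet 3. Same size as rivet 1.
- rivet4 (a joint): How far rivet 4 has been pushed down (m): 0 = standing fully proud, 0.005 = fully home against its stop. As rivet1.
- rivet4_top (a point): Centre of the top of yellow rivet 4. Same size as rivet 1.
- rivet5 (a joint): How far rivet 5 has been pushed down (m): 0 = standing fully proud, 0.005 = fully home against its stop. As rivet1.
- rivet5_top (a point): Centre of the top of yellow rivet 5. Same size as rivet 1.
- rivet6 (a joint): How far rivet 6 has been pushed down (m): 0 = standing fully proud, 0.005 = fully home against its stop. As rivet1.
- rivet6_top (a point): Centre of the top of yellow rivet 6, the far end of the row. Same size as rivet 1.
- lens: Black lens barrel with ribbed grip, 51 mm across, 55 mm tall, loose, upright; origin: centre of its underside. Stands on the cover inside the curve of the row, its nearest side at least 60 mm from the rivets' centres. Must not be moved.
- cap: Black lens cap, a disc 36 mm across and 11 mm high, lying loose on the cover; origin: centre of its underside. Must not be moved.
- brass_ring: Brass ring, 30 mm across, 8 mm high, lying loose on the cover; origin: centre of its underside. Must not be moved.
- lens_a: Black lens barrel with ribbed grip, 51 mm across, 55 mm tall, loose, upright; origin: centre of its underside. Stands on the bench beside the work. Must not be moved.
- lens_b: Black lens barrel with ribbed grip, 51 mm across, 55 mm tall, loose, upright; origin: centre of its underside. Stands on the bench beside the work. Must not be moved.
- lens_c: Black lens barrel with ribbed grip, 51 mm across, 55 mm tall, loose, upright; origin: centre of its underside. Stands on the bench beside the work. Must not be moved.
- bottle: Pink bottle with steel cap, 60 mm across, 130 mm tall, loose, upright on the bench beside the work; origin: centre of its underside. Must not be moved.
- driver: Screwdriver with blue handle, 150 mm long, lying on the bench to the left of the cover. Must not be moved.

How it is judged (in metres and radians):
On the way, in this order (a step that is already met when the one before it is completed fails the run):
1. rivet 1 is pushed home (at least 3.5 mm down) (value of joint rivet1 above 0.0035 m), for 0.02 s.
2. rivet 2 is pushed home (at least 3.5 mm down), after the one before it (value of joint rivet2 above 0.0035 m), for 0.02 s.
3. rivet 3 is pushed home (at least 3.5 mm down), after the one before it (value of joint rivet3 above 0.0035 m), for 0.02 s.
4. rivet 4 is pushed home (at least 3.5 mm down), after the one before it (value of joint rivet4 above 0.0035 m), for 0.02 s.
5. rivet 5 is pushed home (at least 3.5 mm down), after the one before it (value of joint rivet5 above 0.0035 m), for 0.02 s.
6. rivet 6 is pushed home (at least 3.5 mm down), after the one before it (value of joint rivet6 above 0.0035 m), for 0.02 s.
At the end, for the whole second after the job is handed in: All six rivets are at least 3.5 mm down (fully home is 5 mm); the lens, cap and ring on the cover are within 8 mm, and the other things within 10 mm, of where they started; the robot touches nothing (value of joint each of rivet1, rivet2, rivet3, rivet4, rivet5, rivet6 above 0.0035 m and distance of each of lens, cap, brass_ring from where it was at the start of the episode below 0.008 m and distance of each of lens_a, lens_b, lens_c, bottle, driver from where it was at the start of the episode below 0.01 m).
It fails at once if the hand is taken away (fingertips some 50 mm above the cover or more) between the first rivet and the last (value of joint rivet1 above 0.0035 m and value of joint rivet6 below 0.0035 m and z of the grasp point in the frame of cover above 0.1 m).
It fails at once if the fingers press the cover and its rivets with more than 40 N (contact force between the fingers and cover above 40 N).
It fails at once if a loose thing is lifted, tipped or pushed away (8 mm on the cover, 10 mm on the bench) (distance of any of lens, cap, brass_ring from where it was at the start of the episode above 0.008 m or distance of any of lens_a, lens_b, lens_c, bottle, driver from where it was at the start of the episode above 0.01 m or angle between any of lens, cap, brass_ring, lens_a, lens_b, lens_c, bottle's own z axis and vertical above 0.3 rad).
It also fails if it takes over 42 s, if anything falls off the work surface, if the arm or the gripper's body presses on something with over 40 N, if the wrist force passes 120 N, or if a joint passes its speed limit or range.

### The arm

A 7-joint arm with a two-finger parallel gripper is mounted at the origin on the work surface. World frame = base frame: x ahead of the robot, y to its left, z up, the work surface at z = 0. Lengths are in mm, angles in rad, forces in N, time in s.
With the tool pointing down it reaches from about 400 to 850 mm from the base axis. Payload 4.4 kg.
Tool frame: the origin (TCP) lies on the centre line of the jaws, within the pads' length; the fingertips stand 11 mm ahead of it and the grasp point (between the pads) lies 8 mm behind it; z points along the fingers, y is the direction in which the jaws open and shut (so a half turn about z gives the same grasp; the last joint's range is limited). The gripper opens to 94 mm and grips with 3 to 60 N. Pads are 16 mm wide; open, the fingers measure 119 mm over their backs; the gripper's body (75 mm by 177 mm) begins 78 mm behind the grasp point.
Start: joints at [1.091, 0.628, 0.038, 1.517, -0.027, 0.996, -0.02], TCP at [261.389, -595.142, 190.678] pointing down, gripper open.
Joint ranges: [-3.06, 3.06], [-0.37, 2.12], [-1.25, 1.32], [0.18, 2.47], [-1.1, 4.24], [0.23, 1.98], [-2.94, 2.94]. Speed limits (rad/s): [2.57, 2.57, 3.14, 3.14, 3.14, 3.14, 3.14].

### API

Orientations are given as a unit quaternion [w, x, y, z].
In Python, from bench import r, camera, camera_info, hand_in gives the robot as it stands. The module is installed in compiled form; this text tells all that it offers.
- The arm moves only by the tool arm_command, never from a script. Its argument "commands" is a list of rows, each an object of numbers: "tx", "ty", "tz": the shift along the tool's x, y, z in mm; "spin": the turn about the tool's z in rad. A call has 1 to 20 rows; each row shifts and turns the pose as measured when the row begins, along the tool's axes as they then stand; what a row does not reach is not made up. A row lasts 1/12 s, in which the tool goes at most 41.7 mm and 7.16 degrees, less where a joint would pass 70% of its speed; a pose out of reach is approached as far as the arm can. A call is refused whole if a number of a shift passes 41.7 or a number of a turn 0.125, either way. A call with a gripper value outside its range is refused whole. "grip" is the opening in per cent of the stroke, from 0 (shut) to 100 (fully open), set as the call begins (left out, the last holds). The fingers move at their own pace and stop on an object; "force" is the grip in N (left out, the last holds). Time passes only in rows, so rows that do not move let the fingers close. It gives the time, the measured TCP pose, the force and the opening at its end, in the units of the state.
- r.state(): the state, without advancing time (a new reading comes with each control period).
- camera(name): name is "side" or "top"; returns (picture, depth): 400x640x3 uint8, red, green, blue; 400x640 float32, mm along the optical axis (not along the pixel's ray), 0 where there is no reading.
- camera_info(name): a dict with "camera_matrix" (3x3 intrinsics, pixels), "R" (3x3) and "t" (3): a world point X has camera coordinates R X + t. Camera axes: x right, y down, z forward; pixel columns grow to the right and rows downward; lengths in mm; the calibration is good to about 2 mm. A picture is of the moment at which its call begins. camera_info takes no time and is no camera call.
- hand_in(): hands the job in, once; it reports no verdict.
The state is a dict: "clock": time; "q": joint angles; "qvel": joint speeds; "joint_efforts": joint torques, N m; "position": TCP position; "eef_rot": TCP orientation; "force": force on the tool from outside, world axes, zero at the start; "torque": the same for the moment, N m; "width": finger opening in mm.
Only numpy, scipy, OpenCV 4.12 (cv2) and the standard library are available. Lean on these libraries where they do the work, as an engineer would, in place of code of your own. Each camera call takes 0.05 s, during which the arm holds its last target.

## Working session

There is one attempt and no reset: what is moved stays moved. The work goes in short steps, Python scripts to look and compute and a tool call to move; the robot and the scene stay as the last step left them, time stands still between calls to the robot, and variables do not carry over. Pictures are saved under pics/ and viewed, and the job is handed in when it is done.

Besides the shell and the picture viewer there is one more tool, called after ">>>" in YAML: its name, and indented under it one key for each argument. arm_command: Moves the arm, as the interface text tells. Its arguments: {"type":"object","properties":{"commands":{"type":"array"},"grip":{"type":"number"},"force":{"type":"number"}},"required":["commands"]}

```bash
mkdir -p pics; python3 - <<'E'
from bench import r,camera,camera_info
import cv2,numpy as np
s=r.state(); print({k:np.round(s[k],3) for k in s})
for n in("top","side"):
    p,d=camera(n); np.savez(n+'.npz',p=p,d=d); cv2.imwrite(f'pics/{n}0.png',p[:,:,::-1]); ci=camera_info(n); print(n,ci)
E
```

```text
{'clock': np.float64(0.0), 'q': array([ 1.091,  0.629,  0.038,  1.518, -0.027,  0.996, -0.02 ]), 'qvel': array([-0.001,  0.001, -0.   ,  0.   , -0.003,  0.001, -0.   ]), 'joint_efforts': array([ 1.0000e-03, -5.4972e+01,  1.1440e+00, -1.8664e+01, -5.2000e-02,
        2.4000e-02,  0.0000e+00]), 'position': array([ 261.124, -594.494,  189.779]), 'eef_rot': array([-0.001,  0.979,  0.205, -0.   ]), 'force': array([ 0.196,  0.089, -0.177]), 'torque': array([-0.008, -0.02 , -0.009]), 'width': np.float64(93.784)}
top {'camera_matrix': array([[420.87296183,   0.        , 315.34973291],
       [  0.        , 420.87296183, 203.25865454],
       [  0.        ,   0.        ,   1.        ]]), 'R': array([[ 0.00192495, -0.99999579,  0.00217227],
       [-0.96969417, -0.00239733, -0.2443102 ],
       [ 0.24431438, -0.00163616, -0.9696947 ]]), 't': array([-23.44640464, 565.45034667, 976.33863206])}
side {'camera_matrix': array([[398.73084138,   0.        , 318.3000528 ],
       [  0.        , 398.73084138, 201.1580529 ],
       [  0.        ,   0.        ,   1.        ]]), 'R': array([[-0.96629193, -0.25716806,  0.01202058],
       [-0.20287288,  0.73187373, -0.65054088],
       [ 0.15850079, -0.63105105, -0.7593761 ]]), 't': array([ 516.36526072,  138.08893273, 1007.85158466])}
```

View pics/top0.png

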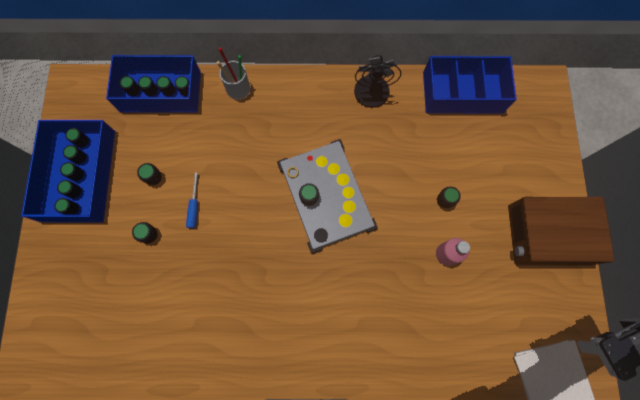

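View pics/side0.png

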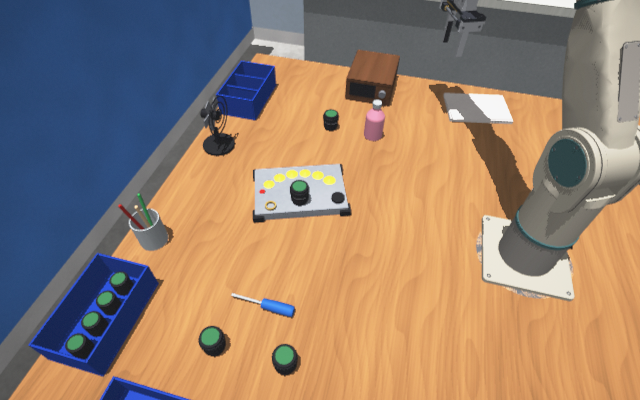

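Top view: the cover is at about (327,195). The rivets run from (322,161), next to the red dot at (310,158), to (345,221). The lens is at (309,195) and the cap at (321,235). The side view agrees. Next I'll measure.

```bash
cat > h.py <<'E'
import numpy as np,cv2
from bench import camera_info
def ray(n,px,z):
    ci=camera_info(n);K,R,t=ci['camera_matrix'],ci['R'],ci['t']
    c=-R.T@t; d=R.T@np.linalg.inv(K)@np.array([px[0],px[1],1.]); return c+d*(z-c[2])/d[2]
def riv():
    a=-0.79+0.316*np.arange(6); a=np.r_[a[0]-32/120,a]
    return np.c_[65-120*np.cos(a),120*np.sin(a)]
def fit(A,B):
    a=A-A.mean(0);b=B-B.mean(0);U,S,V=np.linalg.svd(a.T@b);R=V.T@np.diag([1,np.linalg.det(V.T@U.T)])@U.T
    return R,B.mean(0)-R@A.mean(0)
E
python3 - <<'E'
from h import *
for n in("top","side"):
    f=np.load(n+'.npz');p=f['p'];hsv=cv2.cvtColor(p,cv2.COLOR_RGB2HSV)
    ym=cv2.inRange(hsv,(26,170,120),(34,255,255)); rm=cv2.inRange(hsv,(0,190,120),(5,255,255))|cv2.inRange(hsv,(174,190,120),(180,255,255))
    P=[]
    for m,mina,z in((ym,25,32.5),(rm,5,30)):
        k,l,st,c=cv2.connectedComponentsWithStats(m,connectivity=4)
        for i in range(1,k):
            if st[i,4]>=mina: w=ray(n,c[i],z);print(n,z,c[i].round(1),st[i,4],w.round(1))
            if st[i,4]>=mina and 250<c[i][0]<380 and 140<c[i][1]<250:P.append((w[0],w[1],z))
    P=np.array(P); red=P[P[:,2]==30][:,:2]; Y=P[P[:,2]>30][:,:2]
    if len(red)==1 and len(Y)==6:
        # order greedy
        o=[];cur=red[0];L=list(map(tuple,Y))
        while L:
            j=min(L,key=lambda q:np.hypot(*(np.array(q)-cur)));L.remove(j);o.append(j);cur=np.array(j)
        B=np.vstack([red,o]);R,t=fit(riv(),B)
        print('yaw',np.arctan2(R[1,0],R[0,0]),'t',t); print((riv()@R.T+t).round(1).tolist()); print('res',(B-riv()@R.T-t).round(1).tolist())
    # neutral dark objects, lens/cap locating
    im=cv2.resize(p[130:265,240:400] if n=='top' else p[150:235,230:370],None,fx=5,fy=4.4,interpolation=cv2.INTER_CUBIC) ; cv2.imwrite(f'pics/{n}z.png',cv2.resize(im,(780,590))[:,:,::-1])
E
```

```text
top 32.5 [321.3 161. ] 85 [690.3 -37.7  32.5]
top 32.5 [333.3 168.5] 92 [669.5 -69.3  32.5]
top 32.5 [342.5 179.1] 106 [640.4 -93.2  32.5]
top 32.5 [348.  192.1] 94 [ 605.2 -106.9   32.5]
top 32.5 [348.6 206.1] 108 [ 567.6 -108.    32.5]
top 32.5 [345. 220.] 123 [531.2 -98.1  32.5]
top 30 [309.6 157.9] 11 [699.8  -6.9  30. ]
yaw 1.9332162683305933 t [603.8716359  -49.73266125]
[[699.4, -7.1], [690.5, -37.7], [669.9, -69.4], [640.5, -93.1], [605.2, -106.5], [567.5, -108.2], [531.1, -98.2]]
res [[0.4, 0.2], [-0.2, -0.0], [-0.4, 0.1], [-0.1, -0.1], [0.0, -0.5], [0.2, 0.2], [0.1, 0.1]]
side 30 [261.8 191. ] 10 [697.9  -6.9  30. ]
```

```bash
ls pics
```

```text
side0.png
sidez.png
top0.png
topz.png
```

The top view fits the cover model to within 0.5 mm. I'll cross-check with the side camera and locate the obstacles.

```bash
python3 - <<'E'
from h import *
p=np.load('side.npz')['p'];hsv=cv2.cvtColor(p,cv2.COLOR_RGB2HSV)
print(hsv[170:186,292].tolist()[::3])
m=cv2.inRange(hsv,(25,110,120),(35,255,255));m[:160]=0;m[215:]=0;m[:,:255]=0;m[:,350:]=0
m[195:,:]=0
k,l,st,c=cv2.connectedComponentsWithStats(m,connectivity=4)
for i in range(1,k):
    if st[i,4]>8: print(c[i].round(1),st[i].tolist(),ray('side',c[i],32.5).round(1))
for nm,px,z in(('lens top',(309,190),85),('cap',(321,235),41),('ring',(293,173),38),('lensA',(451,193),55),('bottletop',(463,248),130)): print(nm,ray('top',px,z).round(0))
E
```

```text
[[29, 124, 244], [30, 153, 247], [30, 135, 247], [106, 15, 218], [113, 20, 150], [70, 90, 108]]
[291.5 173.5] [286, 170, 12, 8, 68] [638.3 -90.9  32.5]
[304.6 172.8] [300, 170, 10, 7, 56] [ 603.1 -103.8   32.5]
[317.4 174.8] [312, 171, 11, 8, 66] [ 565.7 -105.8   32.5]
[279.1 177.2] [274, 174, 11, 7, 62] [668.  -67.6  32.5]
[329.  179.6] [323, 176, 12, 8, 75] [529.1 -96.5  32.5]
[268.6 183.9] [264, 181, 10, 7, 60] [687.7 -35.   32.5]
lens top [595.  -6.  85.]
cap [491. -37.  41.]
ring [655.  36.  38.]
lensA [ 597. -367.   55.]
bottletop [ 446. -359.  130.]
```

View pics/topz.png

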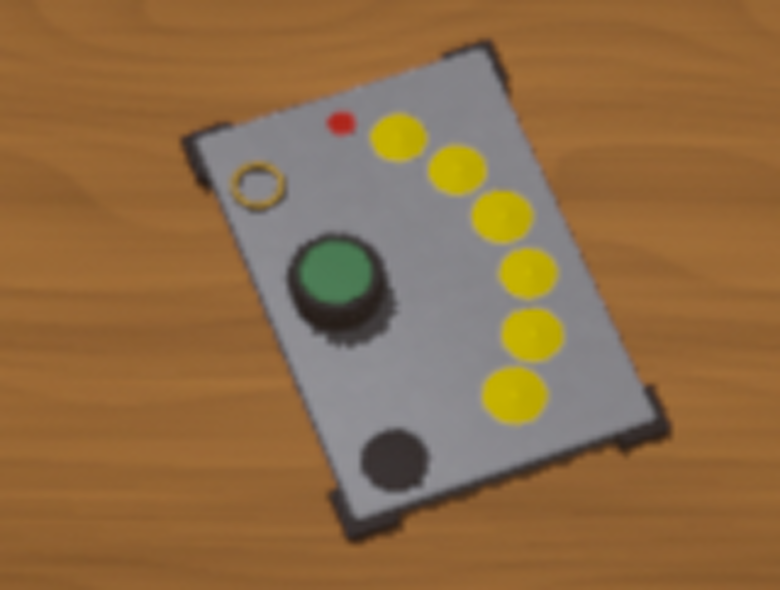

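>>> arm_command:
  commands:
    - {"tx": 0}
    - {"tx": 0}
    - {"tx": 0}
    - {"tx": 0}
    - {"tx": 0}
    - {"tx": 0}
  grip: 0

```text
invalid input at $.commands[0]: expected keys tx, ty, tz, spin
```

The side view puts the rivets about (-2, +2) mm from the top view's fix, so I'll use the mean. In the zoomed picture the row runs from the dot (342,123) to rivet 6 (515,395), and the ring and cap are well off that path. Now I'll shut the fingers and watch for drift.

>>> arm_command:
  commands:
    - {"tx": 0,"ty": 0,"tz": 0,"spin": 0}
    - {"tx": 0,"ty": 0,"tz": 0,"spin": 0}
    - {"tx": 0,"ty": 0,"tz": 0,"spin": 0}
    - {"tx": 0,"ty": 0,"tz": 0,"spin": 0}
    - {"tx": 0,"ty": 0,"tz": 0,"spin": 0}
    - {"tx": 0,"ty": 0,"tz": 0,"spin": 0}
  grip: 0

```text
clock: 0.6
position: [260.7, -593.4, 188.2]
eef_rot: [-0.002, 0.979, 0.205, -0.001]
force: [1.8, -0.1, -0.8]
width: 57.5
```

```bash
cat >> h.py <<'E'
C=np.array([579.8,12.0]);YAW=1.933
def arc(a):
    v=-120*np.cos(a),120*np.sin(a);c,s=np.cos(YAW),np.sin(YAW)
    return C+np.array([c*v[0]-s*v[1],s*v[0]+c*v[1]])
def rel(target):
    from bench import r
    from scipy.spatial.transform import Rotation as Ro
    s=r.state();w,x,y,z=s['eef_rot'];M=Ro.from_quat([x,y,z,w]).as_matrix()
    return M.T@(np.array(target)-s['position']),M,s
def plan(a_list,zt):
    from bench import r
    d,M,s=rel([0,0,0]);p=s['position']
    print('clk',s['clock'],'pos',p.round(1),'F',s['force'].round(1),'w',s['width'].round(1),'toolz',M[:,2].round(3))
    rad=p[:2]-C; u=np.array([np.cos(YAW),np.sin(YAW)]);n=np.array([-u[1],u[0]])
    print('radius',np.hypot(*rad).round(1),'a',np.arctan2(rad@n,-(rad@u)).round(3))
    q=p
    for a in a_list:
        t=np.r_[arc(a),zt]; print(round(float(a),3),t.round(0),(M.T@(t-q)).round(1)); q=t
E
python3 - <<'E'
from h import *
plan([-1.07],190)
E
```

```text
Traceback (most recent call last):
  File "h.py", line 24, in plan
    print('clk',s['clock'],'pos',p.round(1),'F',s['force'].round(1),'w',s['width'].round(1),'toolz',M[:,2].round(3))
                                                                        ^^^^^^^^^^^^^^^^
AttributeError: 'float' object has no attribute 'round'
```

```bash
sed -i "s/s\['width'\].round(1)/round(float(s['width']),1)/" h.py; python3 - <<'E'
from h import *
plan([-1.07],190)
E
```

```text
clk 0.6 pos [ 260.7 -593.4  188.2] F [ 1.8 -0.1 -0.8] w 57.5 toolz [-0.002  0.005 -1.   ]
radius 684.4 a 0.847
-1.07 [699.  -5. 190.] [ 637.8 -363.    -0. ]
```

>>> arm_command:
  commands:
    - {"tx": 12,"ty": -7,"tz": -0.5,"spin": 0}
    - {"tx": 20,"ty": -11,"tz": -0.5,"spin": 0}
    - {"tx": 28,"ty": -16,"tz": -0.5,"spin": 0}
    - {"tx": 28,"ty": -16,"tz": -0.5,"spin": 0}
    - {"tx": 28,"ty": -16,"tz": -0.5,"spin": 0}
    - {"tx": 28,"ty": -16,"tz": -0.5,"spin": 0}
    - {"tx": 28,"ty": -16,"tz": -0.5,"spin": 0}
    - {"tx": 28,"ty": -16,"tz": -0.5,"spin": 0}
    - {"tx": 28,"ty": -16,"tz": -0.5,"spin": 0}
    - {"tx": 28,"ty": -16,"tz": -0.5,"spin": 0}

```text
clock: 1.43
position: [441.1, -346.7, 193.8]
eef_rot: [-0.001, 0.98, 0.199, -0.001]
force: [0.9, 0.2, 0.3]
width: 0.2
```

```bash
python3 - <<'E'
from h import *
plan([-1.07],190)
E
```

```text
clk 1.4333 pos [ 441.1 -346.7  193.8] F [0.9 0.2 0.3] w 0.2 toolz [-0.003  0.002 -1.   ]
radius 384.6 a 0.731
-1.07 [699.  -5. 190.] [ 370.7 -214.3    3.8]
```

>>> arm_command:
  commands:
    - {"tx": 28,"ty": -16,"tz": 0,"spin": 0}
    - {"tx": 28,"ty": -16,"tz": 0,"spin": 0}
    - {"tx": 28,"ty": -16,"tz": 0,"spin": 0}
    - {"tx": 28,"ty": -16,"tz": 0,"spin": 0}
    - {"tx": 28,"ty": -16,"tz": 0,"spin": 0}
    - {"tx": 28,"ty": -16,"tz": 0,"spin": 0}
    - {"tx": 28,"ty": -16,"tz": 0,"spin": 0}
    - {"tx": 28,"ty": -16,"tz": 0,"spin": 0}
    - {"tx": 28,"ty": -16,"tz": 0,"spin": 0}
    - {"tx": 28,"ty": -16,"tz": 0,"spin": 0}
    - {"tx": 28,"ty": -16,"tz": 0,"spin": 0}
    - {"tx": 20,"ty": -12,"tz": 0,"spin": 0}
    - {"tx": 10,"ty": -6,"tz": 0,"spin": 0}
    - {"tx": 0,"ty": 0,"tz": 0,"spin": 0}

```text
clock: 2.6
position: [685.4, 12.6, 198.2]
eef_rot: [-0.007, 0.977, 0.211, 0.003]
force: [-0.2, 0.5, 0.1]
width: 0.6
```

```bash
python3 - <<'E'
from h import *
plan([-1.07],43)
E
```

```text
clk 2.6 pos [685.4  12.6 198.2] F [-0.2  0.5  0.1] w 0.6 toolz [ 0.002  0.015 -1.   ]
radius 105.6 a -1.214
-1.07 [699.  -5.  43.] [  3.7  23.  154.9]
```

>>> arm_command:
  commands:
    - {"tx": 1,"ty": 6,"tz": 8,"spin": 0}
    - {"tx": 1,"ty": 6,"tz": 16,"spin": 0}
    - {"tx": 1,"ty": 6,"tz": 20,"spin": 0}
    - {"tx": 1,"ty": 4,"tz": 20,"spin": 0}
    - {"tx": 0,"ty": 0,"tz": 20,"spin": 0}
    - {"tx": 0,"ty": 0,"tz": 16,"spin": 0}
    - {"tx": 0,"ty": 0,"tz": 12,"spin": 0}
    - {"tx": 0,"ty": 0,"tz": 6,"spin": 0}
    - {"tx": 0,"ty": 0,"tz": 0,"spin": 0}
    - {"tx": 0,"ty": 0,"tz": 0,"spin": 0}

```text
clock: 3.43
position: [691.3, -27.0, 73.8]
eef_rot: [-0.002, 0.979, 0.202, -0.001]
force: [-0.5, -0.3, -0.1]
width: 0.5
```

```bash
python3 - <<'E'
from h import *
plan([-1.07],43)
E
```

```text
clk 3.4333 pos [691.3 -27.   73.8] F [-0.5 -0.3 -0.1] w 0.5 toolz [-0.003  0.002 -1.   ]
radius 118.1 a -0.872
-1.07 [699.  -5.  43.] [ 15.7 -17.6  30.8]
```

>>> arm_command:
  commands:
    - {"tx": 4,"ty": -4,"tz": 0,"spin": 0}
    - {"tx": 5,"ty": -6,"tz": 0,"spin": 0}
    - {"tx": 4,"ty": -5,"tz": 2,"spin": 0}
    - {"tx": 2,"ty": -2,"tz": 3,"spin": 0}
    - {"tx": 0,"ty": 0,"tz": 3,"spin": 0}
    - {"tx": 0,"ty": 0,"tz": 2,"spin": 0}
    - {"tx": 0,"ty": 0,"tz": 0,"spin": 0}
    - {"tx": 0,"ty": 0,"tz": 0,"spin": 0}

```text
clock: 4.1
position: [702.5, -1.0, 67.5]
eef_rot: [-0.001, 0.979, 0.203, 0.003]
force: [-0.8, -0.2, 0.1]
width: 0.3
```

```bash
python3 - <<'E'
from h import *
plan([-1.07],43)
E
```

```text
clk 4.1 pos [702.5  -1.   67.5] F [-0.8 -0.2  0.1] w 0.3 toolz [ 0.005  0.004 -1.   ]
radius 123.4 a -1.103
-1.07 [699.  -5.  43.] [-5.1  1.8 24.5]
```

>>> arm_command:
  commands:
    - {"tx": -1,"ty": 0.5,"tz": 3,"spin": 0}
    - {"tx": -1,"ty": 0.5,"tz": 4,"spin": 0}
    - {"tx": -1,"ty": 0.5,"tz": 4,"spin": 0}
    - {"tx": 0,"ty": 0,"tz": 3,"spin": 0}
    - {"tx": 0,"ty": 0,"tz": 2,"spin": 0}
    - {"tx": 0,"ty": 0,"tz": 0,"spin": 0}
    - {"tx": 0,"ty": 0,"tz": 0,"spin": 0}

```text
clock: 4.68
position: [699.3, -5.7, 49.1]
eef_rot: [-0.001, 0.979, 0.202, 0.002]
force: [0.5, 0.4, -0.1]
width: 0.4
```

```bash
python3 - <<'E'
from h import *
plan([-1.07],43)
E
```

```text
clk 4.6833 pos [699.3  -5.7  49.1] F [ 0.5  0.4 -0.1] w 0.4 toolz [ 0.004  0.003 -1.   ]
radius 120.8 a -1.062
-1.07 [699.  -5.  43.] [-0.2 -1.3  6.1]
```

>>> arm_command:
  commands:
    - {"tx": 0,"ty": -0.5,"tz": 2,"spin": 0}
    - {"tx": 0,"ty": 0,"tz": 2,"spin": 0}
    - {"tx": 0,"ty": 0,"tz": 0,"spin": 0}
    - {"tx": 0,"ty": 0,"tz": 0,"spin": 0}

```text
clock: 5.02
position: [699.4, -5.1, 44.9]
eef_rot: [-0.001, 0.979, 0.202, 0.002]
force: [0.4, -0.2, 0.3]
width: 0.5
```

```bash
python3 - <<'E'
from h import *
plan(np.r_[-1.0:0.951:0.05],42.5)
E
```

```text
clk 5.0167 pos [699.4  -5.1  44.9] F [ 0.4 -0.2  0.3] w 0.5 toolz [ 0.004  0.003 -1.   ]
radius 120.8 a -1.066
-1.0 [697. -13.  42.] [-5.1  6.2  2.3]
-0.95 [696. -19.  42.] [-3.6  4.8 -0. ]
-0.9 [694. -24.  42.] [-3.8  4.6 -0. ]
-0.85 [692. -30.  42.] [-4.   4.4 -0. ]
-0.8 [690. -36.  42.] [-4.3  4.2 -0. ]
-0.75 [687. -41.  42.] [-4.5  4.  -0. ]
-0.7 [685. -46.  42.] [-4.7  3.8 -0. ]
-0.65 [682. -52.  42.] [-4.8  3.5 -0. ]
-0.6 [678. -57.  42.] [-5.   3.3 -0. ]
-0.55 [675. -61.  42.] [-5.2  3.  -0. ]
-0.5 [671. -66.  42.] [-5.3  2.8 -0. ]
-0.45 [667. -71.  42.] [-5.5  2.5 -0. ]
-0.4 [663. -75.  42.] [-5.6  2.2 -0. ]
-0.35 [658. -79.  42.] [-5.7  1.9 -0. ]
-0.3 [654. -83.  42.] [-5.8  1.7 -0. ]
-0.25 [649. -86.  42.] [-5.8  1.4 -0. ]
-0.2 [644. -90.  42.] [-5.9  1.1 -0. ]
-0.15 [639. -93.  42.] [-5.9  0.8 -0. ]
-0.1 [633. -95.  42.] [-6.   0.5 -0. ]
-0.05 [628. -98.  42.] [-6.   0.2 -0. ]
0.0 [ 622. -100.   42.] [-6.  -0.1 -0. ]
0.05 [ 617. -102.   42.] [-6.  -0.4 -0. ]
0.1 [ 611. -104.   42.] [-6.  -0.7 -0. ]
0.15 [ 605. -105.   42.] [-5.9 -1.  -0. ]
0.2 [ 599. -106.   42.] [-5.9 -1.3 -0. ]
0.25 [ 593. -107.   42.] [-5.8 -1.6 -0. ]
0.3 [ 587. -108.   42.] [-5.7 -1.9 -0. ]
0.35 [ 581. -108.   42.] [-5.6 -2.2 -0. ]
0.4 [ 575. -108.   42.] [-5.5 -2.4 -0. ]
0.45 [ 569. -108.   42.] [-5.3 -2.7 -0. ]
0.5 [ 563. -107.   42.] [-5.2 -3.  -0. ]
0.55 [ 557. -106.   42.] [-5.1 -3.2 -0. ]
0.6 [ 552. -105.   42.] [-4.9 -3.5 -0. ]
0.65 [ 546. -103.   42.] [-4.7 -3.7 -0. ]
0.7 [ 540. -101.   42.] [-4.5 -4.  -0. ]
0.75 [534. -99.  42.] [-4.3 -4.2 -0. ]
0.8 [529. -97.  42.] [-4.1 -4.4 -0. ]
0.85 [524. -94.  42.] [-3.9 -4.6 -0. ]
0.9 [518. -91.  42.] [-3.6 -4.8 -0. ]
0.95 [513. -88.  42.] [-3.4 -4.9 -0. ]
```

>>> arm_command:
  commands:
    - {"tx": 0,"ty": 0,"tz": 1.5,"spin": 0}
    - {"tx": -1,"ty": 1,"tz": 0.7,"spin": 0}
    - {"tx": -1.5,"ty": 2,"tz": 0,"spin": 0}
    - {"tx": -1.5,"ty": 2,"tz": 0,"spin": 0}

```text
clock: 5.35
position: [698.0, -10.6, 42.7]
eef_rot: [-0.001, 0.979, 0.203, 0.003]
force: [0.1, 0.2, 0.3]
width: 0.4
```

```bash
python3 - <<'E'
from h import *
plan([-.9],42.5)
E
```

```text
clk 5.35 pos [698.  -10.6  42.7] F [0.1 0.2 0.3] w 0.4 toolz [ 0.005  0.003 -1.   ]
radius 120.3 a -1.019
-0.9 [694. -24.  42.] [-9.  11.2  0.1]
```

>>> arm_command:
  commands:
    - {"tx": -2,"ty": 2.5,"tz": 0,"spin": 0}
    - {"tx": -2,"ty": 2.5,"tz": 0,"spin": 0}
    - {"tx": -2,"ty": 2.5,"tz": 0,"spin": 0}
    - {"tx": -2,"ty": 2.5,"tz": 0.2,"spin": 0}

```text
clock: 5.68
position: [694.3, -24.8, 42.6]
eef_rot: [-0.001, 0.979, 0.203, 0.003]
force: [-0.7, 0.2, 0.4]
width: 0.5
```

```bash
python3 - <<'E'
from h import *
plan([-.85,-.8,-.75,-.7],42.5)
E
```

```text
clk 5.6833 pos [694.3 -24.8  42.6] F [-0.7  0.2  0.4] w 0.5 toolz [ 0.005  0.003 -1.   ]
radius 120.3 a -0.898
-0.85 [692. -30.  42.] [-4.1  4.1  0.1]
-0.8 [690. -36.  42.] [-4.3  4.2 -0. ]
-0.75 [687. -41.  42.] [-4.5  4.  -0. ]
-0.7 [685. -46.  42.] [-4.7  3.8 -0. ]
```

>>> arm_command:
  commands:
    - {"tx": -2.1,"ty": 2.1,"tz": 0.1,"spin": 0}
    - {"tx": -2.1,"ty": 2.1,"tz": 0.1,"spin": 0}
    - {"tx": -2.1,"ty": 2.1,"tz": 0.1,"spin": 0}
    - {"tx": -2.1,"ty": 2.1,"tz": 0.1,"spin": 0}
    - {"tx": -2.2,"ty": 2,"tz": 0.1,"spin": 0}
    - {"tx": -2.2,"ty": 2,"tz": 0.1,"spin": 0}

```text
clock: 6.18
position: [686.7, -44.0, 42.0]
eef_rot: [-0.001, 0.979, 0.202, 0.003]
force: [0.1, 0.4, 0.0]
width: 0.2
```

```bash
python3 - <<'E'
from h import *
plan([-.7,-.65,-.6,-.55,-.5,-.45,-.4],42.3)
E
```

```text
clk 6.1833 pos [686.7 -44.   42. ] F [0.1 0.4 0. ] w 0.2 toolz [ 0.005  0.002 -1.   ]
radius 120.7 a -0.726
-0.7 [685. -46.  42.] [-2.9  1.4 -0.3]
-0.65 [682. -52.  42.] [-4.8  3.5 -0. ]
-0.6 [678. -57.  42.] [-5.   3.3 -0. ]
-0.55 [675. -61.  42.] [-5.2  3.  -0. ]
-0.5 [671. -66.  42.] [-5.3  2.8 -0. ]
-0.45 [667. -71.  42.] [-5.5  2.5 -0. ]
-0.4 [663. -75.  42.] [-5.6  2.2 -0. ]
```

```bash
cat >> h.py <<'E'
def heights(n,p,d,nm):
    ci=camera_info(n);K,R,t=ci['camera_matrix'],ci['R'],ci['t']
    for k in range(6):
        X=np.r_[arc(-.79+.316*k)+ (np.array([1,-1]) if n=='top' else np.array([-1,1])),34]
        uv=K@(R@X+t);uv=uv[:2]/uv[2];u,v=np.rint(uv).astype(int)
        H=[]
        for dv in(-1,0,1):
            for du in(-1,0,1):
                z=d[v+dv,u+du]; H.append((R.T@(np.linalg.inv(K)@np.array([u+du,v+dv,1.])*z-t))[2])
        print(n,k+1,(u,v),'z max %.1f med %.1f'%(max(H),np.median(H)),p[v,u])
E
python3 - <<'E'
from h import *
from bench import camera
for n in('top','side'):
    f=np.load(n+'.npz');print('start');heights(n,f['p'],f['d'],n)
p,d=camera('side');print('now');heights('side',p,d,'')
im=cv2.resize(p[100:240,220:380],None,fx=4.5,fy=4.2,interpolation=cv2.INTER_CUBIC);cv2.imwrite('pics/s1.png',im[:,:,::-1])
E
```

```text
start
top 1 (np.int64(321), np.int64(161)) z max 40.1 med 36.8 [197 178   0]
top 2 (np.int64(333), np.int64(168)) z max 37.7 med 35.6 [198 179   0]
top 3 (np.int64(343), np.int64(179)) z max 40.2 med 35.0 [196 177   0]
top 4 (np.int64(348), np.int64(192)) z max 39.6 med 36.2 [198 180   0]
top 5 (np.int64(349), np.int64(206)) z max 39.0 med 35.7 [198 180   0]
top 6 (np.int64(345), np.int64(220)) z max 38.2 med 36.3 [199 180   0]
start
side 1 (np.int64(268), np.int64(183)) z max 35.5 med 34.1 [247 247  97]
side 2 (np.int64(279), np.int64(177)) z max 39.4 med 33.8 [247 247 119]
side 3 (np.int64(291), np.int64(173)) z max 39.2 med 35.3 [247 247 100]
side 4 (np.int64(305), np.int64(172)) z max 36.7 med 34.3 [247 247 103]
side 5 (np.int64(318), np.int64(174)) z max 36.0 med 35.2 [247 247  97]
side 6 (np.int64(329), np.int64(179)) z max 37.7 med 35.5 [247 247 113]
now
side 1 (np.int64(268), np.int64(183)) z max 36.7 med 32.8 [151 137  45]
side 2 (np.int64(279), np.int64(177)) z max 37.5 med 34.1 [155 139  46]
side 3 (np.int64(291), np.int64(173)) z max 37.6 med 34.8 [153 140  47]
side 4 (np.int64(305), np.int64(172)) z max 35.8 med 35.0 [153 139  46]
side 5 (np.int64(318), np.int64(174)) z max 36.3 med 35.3 [151 138  44]
side 6 (np.int64(329), np.int64(179)) z max 37.5 med 35.6 [153 139  46]
```

View pics/s1.png

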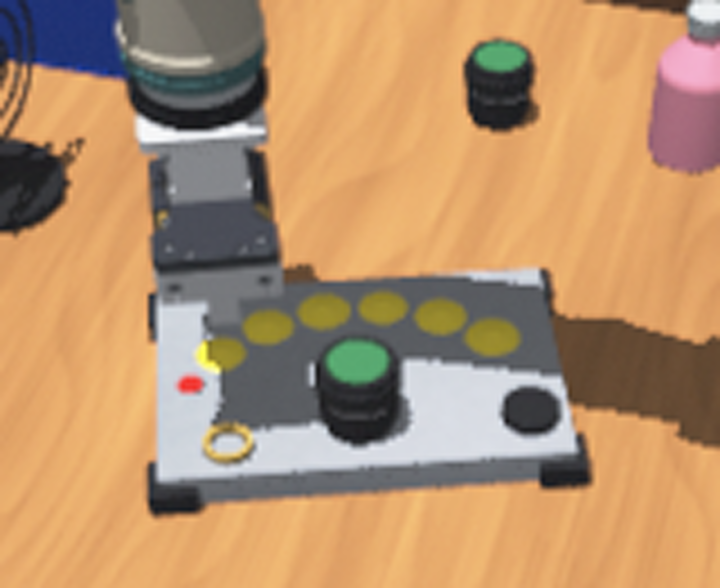

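```bash
python3 - <<'E'
from h import *
from bench import camera,r
s=r.state();pos=s['position']
out=[]
for n in('side','top'):
    p,d=camera(n);np.savez(n+'1.npz',p=p,d=d)
    ci=camera_info(n);K,R,t=ci['camera_matrix'],ci['R'],ci['t']
    T=pos-np.array([0,0,11]);uv=K@(R@T+t);uv=uv[:2]/uv[2];print(n,pos,uv)
    x0,y0=int(uv[0])-30,int(uv[1])-30
    im=cv2.resize(p[y0:y0+50,x0:x0+60],None,fx=6,fy=10,interpolation=cv2.INTER_NEAREST) if 0 else cv2.resize(p[y0:y0+50,x0:x0+60],None,fx=6.4,fy=6.4,interpolation=cv2.INTER_NEAREST)
    im=im.copy();im=np.clip(im.astype(float)*1.6,0,255).astype(np.uint8)
    cv2.drawMarker(im,(int((uv[0]-x0+.5)*6.4),int((uv[1]-y0+.5)*6.4)),(255,0,255),0,15,1)
    out.append(im)
cv2.imwrite('pics/s2.png',np.hstack(out)[:,:,::-1])
E
```

```text
side [686.37645677 -45.06364436  41.96898336] [270.33645567 181.85874449]
top [686.37645677 -45.06364436  41.96898336] [324.04073775 162.61615225]
```

View pics/s2.png

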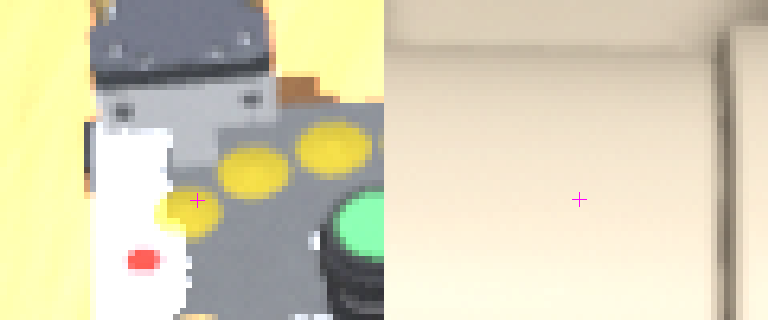

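The picture disagrees with my numbers. The fingertip bottom shows at about (190,165) in the left panel, some 6 px above where it should be, and the force reads zero. I'll check the fingertip's true place using the depth.

```bash
python3 - <<'E'
from h import *
f=np.load('side1.npz');d=f['d'];p=f['p'];ci=camera_info('side');K,R,t=ci['camera_matrix'],ci['R'],ci['t']
for u in(266,268,270,272,275):
  print(u)
  for v in range(160,186,1):
    X=R.T@(np.linalg.inv(K)@np.array([u,v,1.])*d[v,u]-t); print('  ',v,X.round(0),p[v,u])
E
```

```text
266
   160 [655.  36. 198.] [74 76 85]
   161 [654.  39. 197.] [59 62 67]
   162 [655.  37. 192.] [40 42 45]
   163 [654.  38. 190.] [59 61 65]
   164 [654.  39. 188.] [ 95  98 101]
   165 [656.  38. 182.] [118 120 124]
   166 [656.  37. 178.] [118 120 124]
   167 [659.  32. 170.] [118 120 124]
   168 [659.  32. 166.] [118 120 124]
   169 [660.  31. 162.] [117 119 123]
   170 [660.  32. 159.] [119 121 125]
   171 [659.  33. 157.] [133 136 140]
   172 [712. -79.  30.] [161 167 173]
   173 [709. -74.  32.] [154 157 165]
   174 [709. -73.  29.] [ 96  97 102]
   175 [708. -69.  29.] [ 96  99 104]
   176 [707. -66.  29.] [ 94  97 101]
   177 [706. -62.  28.] [91 93 98]
   178 [704. -58.  28.] [90 93 98]
   179 [701. -51.  32.] [137 141 148]
   180 [702. -52.  27.] [172 174 176]
   181 [700. -48.  28.] [128 118  58]
   182 [697. -39.  34.] [142 129  42]
   183 [697. -38.  31.] [146 133  44]
   184 [694. -32.  34.] [149 135  44]
   185 [693. -29.  33.] [238 226  71]
268
   160 [651.  33. 196.] [67 70 78]
   161 [650.  37. 196.] [49 51 55]
   162 [650.  37. 193.] [40 42 45]
   163 [651.  36.
[... 3048 characters left out ...]
5]
   167 [640.  21. 164.] [119 120 124]
   168 [639.  24. 164.] [118 120 124]
   169 [639.  24. 161.] [119 120 124]
   170 [640.  23. 156.] [110 112 115]
   171 [687. -88.  33.] [90 93 98]
   172 [687. -87.  29.] [90 92 97]
   173 [687. -86.  26.] [90 94 98]
   174 [685. -81.  28.] [99 99 92]
   175 [683. -76.  29.] [124 116  69]
   176 [681. -71.  30.] [145 132  45]
   177 [682. -71.  26.] [146 133  45]
   178 [679. -63.  31.] [149 135  44]
   179 [677. -58.  32.] [151 137  45]
   180 [676. -55.  31.] [139 128  60]
   181 [676. -54.  28.] [105 103  86]
   182 [674. -49.  30.] [90 93 98]
   183 [673. -47.  28.] [92 94 98]
   184 [672. -42.  30.] [90 93 97]
   185 [670. -39.  29.] [88 91 95]
```

The depth shows the fingertip bottom at about z = 66 mm, where the reported pose implies 31. The xy position agrees: the back face is near (680,-33), as expected. The hand is therefore really about 30 mm higher than reported, and nothing has been touched. I'll estimate the offset, go back over the dot and descend by camera and force.

```bash
cat >> h.py <<'E'
def tipz(n,v,backpt):
    "height on vertical line above backpt(x,y) that projects to row v"
    ci=camera_info(n);K,R,t=ci['camera_matrix'],ci['R'],ci['t']
    from scipy.optimize import brentq
    def f(z):
        q=K@(R@np.r_[backpt,z]+t);return q[1]/q[2]-v
    return brentq(f,0,200)
E
python3 - <<'E'
from h import *
for v in(176,176.5,177): print(v,tipz('side',v,(681.4,-33.6)))
plan([-1.07],42)
E
```

```text
176 67.29634221053568
176.5 65.34399812282494
177 63.38631599925984
clk 6.3333 pos [686.8 -44.1  42. ] F [ 0.1  0.7 -0.5] w 0.3 toolz [ 0.005  0.002 -1.   ]
radius 120.8 a -0.726
-1.07 [699.  -5.  42.] [ 26.5 -31.6   0.2]
```

>>> arm_command:
  commands:
    - {"tx": 4,"ty": -5,"tz": 0,"spin": 0}
    - {"tx": 5,"ty": -6,"tz": 0,"spin": 0}
    - {"tx": 5,"ty": -6,"tz": 0,"spin": 0}
    - {"tx": 5,"ty": -6,"tz": 2,"spin": 0}
    - {"tx": 4,"ty": -5,"tz": 4,"spin": 0}
    - {"tx": 1,"ty": -1,"tz": 5,"spin": 0}
    - {"tx": 0,"ty": 0,"tz": 4,"spin": 0}
    - {"tx": 0,"ty": 0,"tz": 2,"spin": 0}
    - {"tx": 0,"ty": 0,"tz": 0,"spin": 0}
    - {"tx": 0,"ty": 0,"tz": 0,"spin": 0}

```text
clock: 7.17
position: [698.6, 0.6, 22.3]
eef_rot: [-0.002, 0.979, 0.204, 0.003]
force: [-0.2, 0.3, 0.3]
width: 0.9
```

```bash
cat >> h.py <<'E'
def look(name):
    from bench import camera,r
    p,d=camera('side');pos=r.state()['position'];np.savez('side_last.npz',p=p,d=d)
    ci=camera_info('side');K,R,t=ci['camera_matrix'],ci['R'],ci['t']
    b=np.array(pos[:2])+12.5*np.array([-.4,.917])
    uv=K@(R@np.r_[b,31]+t);uv=uv[:2]/uv[2];u=int(round(uv[0]))
    print('pos',np.round(pos,1),'pixel of back face foot at z31',uv.round(1))
    for v in range(int(uv[1])-12,int(uv[1])+5):
        X=R.T@(np.linalg.inv(K)@np.array([u,v,1.])*d[v,u]-t);print(v,X.round(0),p[v,u],'z on face %.1f'%tipz('side',v+.5,b))
    x0,y0=u-50,int(uv[1])-45
    im=cv2.resize(p[y0:y0+70,x0:x0+100],None,fx=7,fy=7,interpolation=cv2.INTER_NEAREST)
    im=np.clip(im.astype(float)*1.6,0,255).astype(np.uint8)
    cv2.imwrite(name,im[:,:,::-1])
E
python3 - <<'E'
from h import *
plan([-1.07],20); look('pics/s3.png')
E
```

```text
clk 7.1667 pos [6.986e+02 6.000e-01 2.230e+01] F [-0.2  0.3  0.3] w 0.9 toolz [ 0.004  0.005 -1.   ]
radius 119.4 a -1.113
-1.07 [699.  -5.  20.] [-2.   4.7  2.3]
pos [6.985e+02 4.000e-01 2.240e+01] pixel of back face foot at z31 [260.9 196. ]
183 [656.  77. 160.] [120 121 125] z on face 80.8
184 [659.  72. 150.] [120 122 125] z on face 76.9
185 [659.  71. 146.] [119 121 125] z on face 73.0
186 [660.  72. 143.] [120 122 125] z on face 69.1
187 [660.  72. 139.] [119 121 124] z on face 65.2
188 [660.  72. 136.] [120 122 126] z on face 61.3
189 [691.  10.  58.] [118 120 124] z on face 57.3
190 [690.  13.  57.] [120 122 126] z on face 53.3
191 [691.  12.  53.] [120 121 126] z on face 49.3
192 [690.  14.  51.] [117 102 106] z on face 45.3
193 [697.   2.  31.] [106  62  64] z on face 41.2
194 [696.   4.  30.] [88 90 95] z on face 37.1
195 [695.   8.  30.] [88 90 95] z on face 33.0
196 [694.  10.  29.] [87 91 95] z on face 28.9
197 [693.  13.  29.] [89 92 96] z on face 24.8
198 [691.  19.  31.] [88 91 96] z on face 20.6
199 [691.  20.  28.] [89 92 97] z on face 16.4
```

View pics/s3.png

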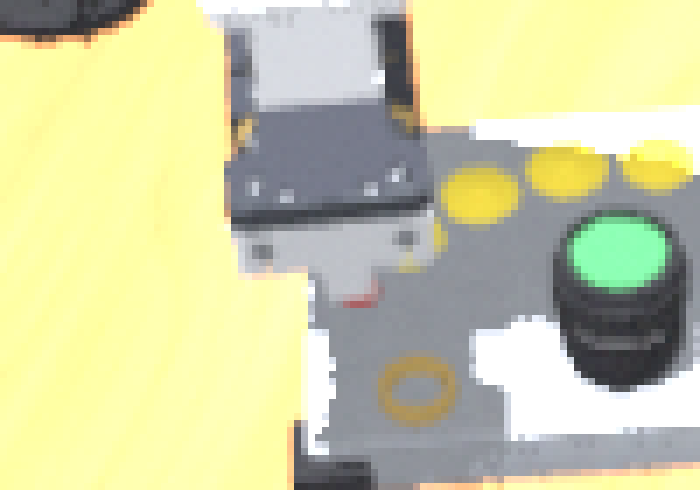

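The reported z is about 35 mm too low. At reported 22.4 the tip bottom sits at about 47 mm, with the red dot just visible behind it at (360,300). I'll descend gently to feel the cover.

>>> arm_command:
  commands:
    - {"tx": -0.5,"ty": 1.5,"tz": 3,"spin": 0}
    - {"tx": -0.5,"ty": 1.5,"tz": 3,"spin": 0}
    - {"tx": -0.5,"ty": 1,"tz": 2,"spin": 0}
    - {"tx": 0,"ty": 0,"tz": 1,"spin": 0}
    - {"tx": 0,"ty": 0,"tz": 0,"spin": 0}

```text
clock: 7.63
position: [699.6, -4.6, 16.0]
eef_rot: [-0.002, 0.979, 0.203, 0.004]
force: [-0.0, -0.9, -0.9]
width: 0.6
```

```bash
python3 - <<'E'
from h import *
plan([-1.07],10)
E
```

```text
clk 7.6333 pos [699.6  -4.6  16. ] F [-0.  -0.9 -0.9] w 0.6 toolz [ 0.006  0.006 -1.   ]
radius 121.0 a -1.071
-1.07 [699.  -5.  10.] [-0.9 -0.4  6. ]
```

>>> arm_command:
  commands:
    - {"tx": 0,"ty": 0,"tz": 1,"spin": 0}
    - {"tx": 0,"ty": 0,"tz": 1.5,"spin": 0}
    - {"tx": 0,"ty": 0,"tz": 1.5,"spin": 0}
    - {"tx": 0,"ty": 0,"tz": 0,"spin": 0}

```text
clock: 7.97
position: [700.1, -5.1, 16.1]
eef_rot: [-0.003, 0.979, 0.202, 0.004]
force: [-0.1, -0.1, 0.0]
width: 0.3
```

>>> arm_command:
  commands:
    - {"tx": 0,"ty": 0,"tz": 1,"spin": 0}
    - {"tx": 0,"ty": 0,"tz": 1,"spin": 0}

```text
clock: 8.13
position: [700.6, -5.4, 15.5]
eef_rot: [-0.003, 0.979, 0.202, 0.005]
force: [-4.0, 0.9, 14.0]
width: 0.5
```

>>> arm_command:
  commands:
    - {"tx": 0,"ty": 0,"tz": 1,"spin": 0}

```text
clock: 8.22
position: [700.5, -5.3, 15.5]
eef_rot: [-0.003, 0.979, 0.202, 0.005]
force: [-3.3, 0.6, 10.2]
width: 0.2
```

```bash
python3 - <<'E'
from h import *
plan([-1.07],10);look('pics/s4.png')
E
```

```text
clk 8.2167 pos [700.5  -5.3  15.5] F [-3.3  0.6 10.2] w 0.2 toolz [ 0.008  0.007 -1.   ]
radius 122.0 a -1.066
-1.07 [699.  -5.  10.] [-1.5 -1.4  5.5]
pos [700.6  -5.3  15.6] pixel of back face foot at z31 [260.9 194.3]
182 [659.  71. 157.] [119 121 124] z on face 78.1
183 [659.  70. 152.] [119 120 124] z on face 74.3
184 [662.  66. 144.] [118 120 124] z on face 70.4
185 [661.  68. 142.] [119 121 125] z on face 66.5
186 [663.  66. 136.] [119 121 124] z on face 62.5
187 [663.  66. 133.] [119 121 124] z on face 58.6
188 [663.  66. 129.] [119 121 124] z on face 54.6
189 [693.   7.  54.] [119 121 125] z on face 50.6
190 [694.   5.  48.] [118 120 124] z on face 46.6
191 [694.   6.  45.] [119 121 124] z on face 42.5
192 [693.   8.  43.] [118 103 105] z on face 38.5
193 [697.   2.  31.] [107  62  64] z on face 34.4
194 [696.   5.  30.] [88 91 96] z on face 30.3
195 [695.   8.  30.] [88 91 95] z on face 26.1
196 [694.  11.  30.] [88 91 95] z on face 22.0
197 [691.  16.  32.] [88 90 96] z on face 17.8
198 [692.  17.  29.] [89 92 96] z on face 13.6
```

The force rose to 14 N at reported z = 15.5, so the pads touch the cover there. The outer finger backs simply end about 10 mm higher than the pads, which hides the pads in the side view. So reported z is about 25 mm low. I'll run at a reported z of about 17.2, with the tip 1 to 1.5 mm above the cover.

>>> arm_command:
  commands:
    - {"tx": 0,"ty": 0,"tz": -1.5,"spin": 0}
    - {"tx": -1,"ty": 0,"tz": -0.5,"spin": 0}
    - {"tx": -1,"ty": 0,"tz": 0,"spin": 0}

```text
clock: 8.52
position: [698.8, -6.7, 17.1]
eef_rot: [-0.003, 0.979, 0.202, 0.005]
force: [-0.2, -0.2, 0.1]
width: 0.8
```

```bash
python3 - <<'E'
from h import *
plan([-1,-.9],17.2)
E
```

```text
clk 8.5167 pos [698.8  -6.7  17.1] F [-0.2 -0.2  0.1] w 0.8 toolz [ 0.009  0.007 -1.   ]
radius 120.5 a -1.052
-1.0 [697. -13.  17.] [-3.9  5.  -0.2]
-0.9 [694. -24.  17.] [-7.4  9.4 -0.1]
```

>>> arm_command:
  commands:
    - {"tx": -1.6,"ty": 2,"tz": 0,"spin": 0}
    - {"tx": -1.8,"ty": 2.3,"tz": 0,"spin": 0}
    - {"tx": -1.8,"ty": 2.3,"tz": 0,"spin": 0}

```text
clock: 8.77
position: [695.7, -15.0, 15.6]
eef_rot: [-0.003, 0.979, 0.202, 0.004]
force: [-0.0, 1.2, 3.2]
width: 0.5
```

>>> arm_command:
  commands:
    - {"tx": -1.8,"ty": 2.3,"tz": 0,"spin": 0}
    - {"tx": -1.8,"ty": 2.3,"tz": 0,"spin": 0}

```text
clock: 8.93
position: [694.7, -19.6, 15.7]
eef_rot: [-0.004, 0.979, 0.202, 0.005]
force: [-0.3, 2.7, 1.0]
width: 0.7
```

```bash
python3 - <<'E'
from h import *
plan([-.85,-.8,-.75,-.7],17.2)
E
```

```text
clk 8.9333 pos [694.7 -19.6  15.7] F [-0.3  2.7  1. ] w 0.7 toolz [ 0.008  0.009 -1.   ]
radius 119.2 a -0.94
-0.85 [692. -30.  17.] [-6.5  8.7 -1.6]
-0.8 [690. -36.  17.] [-4.3  4.2 -0.1]
-0.75 [687. -41.  17.] [-4.5  4.  -0.1]
-0.7 [685. -46.  17.] [-4.7  3.8 -0.1]
```

>>> arm_command:
  commands:
    - {"tx": -1.8,"ty": 2.3,"tz": -1,"spin": 0}
    - {"tx": -1.8,"ty": 2.3,"tz": -0.6,"spin": 0}
    - {"tx": -1.8,"ty": 2.3,"tz": -0.4,"spin": 0}

```text
clock: 9.18
position: [692.3, -27.9, 17.9]
eef_rot: [-0.004, 0.979, 0.202, 0.005]
force: [0.4, 2.5, 1.8]
width: 0.6
```

```bash
python3 - <<'E'
from h import *
plan([-.8,-.75,-.7],17)
E
```

```text
clk 9.1833 pos [692.3 -27.9  17.9] F [0.4 2.5 1.8] w 0.6 toolz [ 0.008  0.011 -1.   ]
radius 119.3 a -0.868
-0.8 [690. -36.  17.] [-5.2  6.2  0.8]
-0.75 [687. -41.  17.] [-4.5  4.  -0.1]
-0.7 [685. -46.  17.] [-4.7  3.8 -0.1]
```

>>> arm_command:
  commands:
    - {"tx": -1.8,"ty": 2.1,"tz": 0.2,"spin": 0}
    - {"tx": -2,"ty": 2.1,"tz": 0.1,"spin": 0}
    - {"tx": -2.1,"ty": 2.1,"tz": 0,"spin": 0}

```text
clock: 9.43
position: [689.5, -37.6, 17.9]
eef_rot: [-0.004, 0.979, 0.202, 0.006]
force: [-0.0, 0.0, 1.1]
width: 0.4
```

```bash
python3 - <<'E'
from h import *
plan([-.75,-.7],17)
E
```

```text
clk 9.4333 pos [689.5 -37.6  17.9] F [-0.   0.   1.1] w 0.4 toolz [ 0.009  0.01  -1.   ]
radius 120.4 a -0.784
-0.75 [687. -41.  17.] [-3.3  2.4  0.8]
-0.7 [685. -46.  17.] [-4.7  3.8 -0.1]
```

>>> arm_command:
  commands:
    - {"tx": 0,"ty": 0,"tz": 0.8,"spin": 0}
    - {"tx": -1,"ty": 1,"tz": 0.6,"spin": 0}

```text
clock: 9.6
position: [689.2, -40.0, 16.9]
eef_rot: [-0.004, 0.979, 0.202, 0.006]
force: [0.7, 2.6, 5.2]
width: 0.5
```

```bash
python3 - <<'E'
from h import *
plan([-.7,-.65,-.6],17)
E
```

```text
clk 9.6 pos [689.2 -40.   16.9] F [0.7 2.6 5.2] w 0.5 toolz [ 0.01  0.01 -1.  ]
radius 121.1 a -0.765
-0.7 [685. -46.  17.] [-6.7  4.1 -0.3]
-0.65 [682. -52.  17.] [-4.8  3.5 -0.1]
-0.6 [678. -57.  17.] [-5.   3.3 -0.1]
```

Rivet 1 is on its stop: 5 N at z 16.9. I'll carry on along the arc.

>>> arm_command:
  commands:
    - {"tx": -2.4,"ty": 1.8,"tz": -0.1,"spin": 0}
    - {"tx": -2.4,"ty": 1.8,"tz": -0.1,"spin": 0}
    - {"tx": -2.4,"ty": 1.7,"tz": -0.2,"spin": 0}
    - {"tx": -2.4,"ty": 1.7,"tz": -0.2,"spin": 0}

```text
clock: 9.93
position: [682.1, -52.0, 16.5]
eef_rot: [-0.003, 0.979, 0.202, 0.005]
force: [0.8, 0.9, 1.4]
width: 0.5
```

```bash
python3 - <<'E'
from h import *
plan([-.65,-.6,-.55,-.5],17)
E
```

```text
clk 9.9333 pos [682.1 -52.   16.5] F [0.8 0.9 1.4] w 0.5 toolz [ 0.009  0.008 -1.   ]
radius 120.7 a -0.65
-0.65 [682. -52.  17.] [-0.3 -0.5 -0.5]
-0.6 [678. -57.  17.] [-5.   3.3 -0.1]
-0.55 [675. -61.  17.] [-5.2  3.  -0.1]
-0.5 [671. -66.  17.] [-5.3  2.8 -0.1]
```

>>> arm_command:
  commands:
    - {"tx": -2.5,"ty": 1.5,"tz": -0.6,"spin": 0}
    - {"tx": -2.5,"ty": 1.5,"tz": -0.4,"spin": 0}
    - {"tx": -2.5,"ty": 1.5,"tz": -0.3,"spin": 0}
    - {"tx": -2.5,"ty": 1.5,"tz": -0.2,"spin": 0}

```text
clock: 10.27
position: [675.5, -61.0, 18.3]
eef_rot: [-0.004, 0.979, 0.202, 0.006]
force: [0.1, 1.9, 0.6]
width: 0.4
```

```bash
python3 - <<'E'
from h import *
plan([-.55,-.5,-.45],17)
E
```

```text
clk 10.2667 pos [675.5 -61.   18.3] F [0.1 1.9 0.6] w 0.4 toolz [ 0.011  0.01  -1.   ]
radius 120.4 a -0.557
-0.55 [675. -61.  17.] [-1.   0.1  1.3]
-0.5 [671. -66.  17.] [-5.3  2.8 -0.1]
-0.45 [667. -71.  17.] [-5.5  2.5 -0.1]
```

>>> arm_command:
  commands:
    - {"tx": -2.6,"ty": 1.4,"tz": 0.4,"spin": 0}
    - {"tx": -2.6,"ty": 1.4,"tz": 0.3,"spin": 0}
    - {"tx": -2.6,"ty": 1.3,"tz": 0.4,"spin": 0}
    - {"tx": -1.3,"ty": 0.6,"tz": 0.6,"spin": 0}

```text
clock: 10.6
position: [668.4, -71.3, 16.9]
eef_rot: [-0.003, 0.979, 0.202, 0.007]
force: [1.7, 1.8, 5.3]
width: 0.3
```

```bash
python3 - <<'E'
from h import *
plan([-.45,-.4,-.35],17)
E
```

```text
clk 10.6 pos [668.4 -71.3  16.9] F [1.7 1.8 5.3] w 0.3 toolz [ 0.012  0.009 -1.   ]
radius 121.5 a -0.454
-0.45 [667. -71.  17.] [-1.1 -1.2 -0.1]
-0.4 [663. -75.  17.] [-5.6  2.2 -0.1]
-0.35 [658. -79.  17.] [-5.7  1.9 -0.1]
```

>>> arm_command:
  commands:
    - {"tx": -2.8,"ty": 0.8,"tz": -0.2,"spin": 0}
    - {"tx": -2.8,"ty": 0.8,"tz": -0.2,"spin": 0}
    - {"tx": -2.8,"ty": 0.9,"tz": -0.3,"spin": 0}
    - {"tx": -2.9,"ty": 0.9,"tz": -0.3,"spin": 0}

```text
clock: 10.93
position: [657.5, -80.4, 16.9]
eef_rot: [-0.003, 0.979, 0.202, 0.006]
force: [2.0, 1.4, 1.5]
width: 0.9
```

```bash
python3 - <<'E'
from h import *
plan([-.35,-.3,-.25,-.2],17)
E
```

```text
clk 10.9333 pos [657.5 -80.4  16.9] F [2.  1.4 1.5] w 0.9 toolz [ 0.01   0.008 -1.   ]
radius 120.8 a -0.337
-0.35 [658. -79.  17.] [ 1.2 -1.2 -0.1]
-0.3 [654. -83.  17.] [-5.8  1.7 -0.1]
-0.25 [649. -86.  17.] [-5.8  1.4 -0.1]
-0.2 [644. -90.  17.] [-5.9  1.1 -0.1]
```

>>> arm_command:
  commands:
    - {"tx": -2.8,"ty": 0.4,"tz": -0.4,"spin": 0}
    - {"tx": -2.9,"ty": 0.5,"tz": -0.2,"spin": 0}
    - {"tx": -2.9,"ty": 0.5,"tz": -0.1,"spin": 0}
    - {"tx": -2.9,"ty": 0.5,"tz": 0,"spin": 0}

```text
clock: 11.27
position: [649.1, -86.7, 18.4]
eef_rot: [-0.003, 0.979, 0.202, 0.008]
force: [0.5, 0.8, 2.3]
width: 0.7
```

```bash
python3 - <<'E'
from h import *
plan([-.25,-.2,-.15],17)
E
```

```text
clk 11.2667 pos [649.1 -86.7  18.4] F [0.5 0.8 2.3] w 0.7 toolz [ 0.014  0.009 -1.   ]
radius 120.6 a -0.25
-0.25 [649. -86.  17.] [-0.1 -0.5  1.4]
-0.2 [644. -90.  17.] [-5.9  1.1 -0.1]
-0.15 [639. -93.  17.] [-5.9  0.8 -0.1]
```

>>> arm_command:
  commands:
    - {"tx": -2.8,"ty": 0.4,"tz": 0.5,"spin": 0}
    - {"tx": -2.8,"ty": 0.5,"tz": 0.4,"spin": 0}
    - {"tx": -2.8,"ty": 0.5,"tz": 0.5,"spin": 0}
    - {"tx": -1.5,"ty": 0.2,"tz": 0.7,"spin": 0}

```text
clock: 11.6
position: [640.1, -92.7, 16.9]
eef_rot: [-0.003, 0.979, 0.202, 0.009]
force: [3.0, 2.7, 7.1]
width: 0.2
```

```bash
python3 - <<'E'
from h import *
plan([-.15,-.1,-.05,0,.05],17)
E
```

```text
clk 11.6 pos [640.1 -92.7  16.9] F [3.  2.7 7.1] w 0.2 toolz [ 0.016  0.009 -1.   ]
radius 120.8 a -0.161
-0.15 [639. -93.  17.] [-1.4 -0.6 -0.2]
-0.1 [633. -95.  17.] [-6.   0.5 -0.1]
-0.05 [628. -98.  17.] [-6.   0.2 -0.1]
0.0 [ 622. -100.   17.] [-6.  -0.1 -0.1]
0.05 [ 617. -102.   17.] [-6.  -0.4 -0.1]
```

Rivet 3 is on its stop (7 N). On to rivet 4 at a = 0.158.

>>> arm_command:
  commands:
    - {"tx": -2.8,"ty": 0,"tz": -0.2,"spin": 0}
    - {"tx": -2.8,"ty": 0,"tz": -0.3,"spin": 0}
    - {"tx": -2.8,"ty": 0,"tz": -0.3,"spin": 0}
    - {"tx": -2.8,"ty": 0,"tz": -0.4,"spin": 0}

```text
clock: 11.93
position: [626.6, -98.1, 16.8]
eef_rot: [-0.003, 0.979, 0.202, 0.006]
force: [-0.6, -0.4, -1.0]
width: 0.4
```

```bash
python3 - <<'E'
from h import *
plan([-.05,0,.05,.1],17)
E
```

```text
clk 11.9333 pos [626.6 -98.1  16.8] F [-0.6 -0.4 -1. ] w 0.4 toolz [ 0.011  0.008 -1.   ]
radius 119.7 a -0.04
-0.05 [628. -98.  17.] [ 1.2  0.3 -0.2]
0.0 [ 622. -100.   17.] [-6.  -0.1 -0.1]
0.05 [ 617. -102.   17.] [-6.  -0.4 -0.1]
0.1 [ 611. -104.   17.] [-6.  -0.7 -0.1]
```

>>> arm_command:
  commands:
    - {"tx": -2.8,"ty": 0.1,"tz": -0.4,"spin": 0}
    - {"tx": -2.9,"ty": -0.1,"tz": -0.2,"spin": 0}
    - {"tx": -2.9,"ty": -0.1,"tz": -0.1,"spin": 0}
    - {"tx": -2.9,"ty": -0.2,"tz": 0,"spin": 0}

```text
clock: 12.27
position: [617.0, -102.7, 17.9]
eef_rot: [-0.002, 0.979, 0.202, 0.008]
force: [1.3, 1.1, 1.9]
width: 0.8
```

```bash
python3 - <<'E'
from h import *
plan([.05,.1,.15,.2],17)
E
```

```text
clk 12.2667 pos [ 617.  -102.7   17.9] F [1.3 1.1 1.9] w 0.8 toolz [ 0.016  0.008 -1.   ]
radius 120.6 a 0.049
0.05 [ 617. -102.   17.] [-0.1 -0.6  0.9]
0.1 [ 611. -104.   17.] [-6.  -0.7 -0.1]
0.15 [ 605. -105.   17.] [-5.9 -1.  -0.1]
0.2 [ 599. -106.   17.] [-5.9 -1.3 -0.1]
```

>>> arm_command:
  commands:
    - {"tx": -2.8,"ty": -0.5,"tz": 0.3,"spin": 0}
    - {"tx": -2.8,"ty": -0.5,"tz": 0.3,"spin": 0}
    - {"tx": -2.9,"ty": -0.5,"tz": 0.3,"spin": 0}
    - {"tx": -2.4,"ty": -0.4,"tz": 0.6,"spin": 0}
    - {"tx": -1,"ty": -0.2,"tz": 0.7,"spin": 0}

```text
clock: 12.68
position: [605.7, -106.1, 16.8]
eef_rot: [-0.002, 0.979, 0.202, 0.01]
force: [1.8, 1.7, 6.3]
width: 0.5
```

```bash
python3 - <<'E'
from h import *
plan([.15,.2,.25,.3,.35],17)
E
```

```text
clk 12.6833 pos [ 605.7 -106.1   16.8] F [1.8 1.7 6.3] w 0.5 toolz [ 0.02   0.008 -1.   ]
radius 120.9 a 0.146
0.15 [ 605. -105.   17.] [-0.3 -0.9 -0.2]
0.2 [ 599. -106.   17.] [-5.9 -1.3 -0.1]
0.25 [ 593. -107.   17.] [-5.8 -1.6 -0.1]
0.3 [ 587. -108.   17.] [-5.7 -1.9 -0.1]
0.35 [ 581. -108.   17.] [-5.6 -2.2 -0.1]
```

Rivet 4 is on its stop. On to rivet 5 at a = 0.474.

>>> arm_command:
  commands:
    - {"tx": -2.8,"ty": -0.8,"tz": -0.2,"spin": 0}
    - {"tx": -2.8,"ty": -0.8,"tz": -0.3,"spin": 0}
    - {"tx": -2.8,"ty": -0.8,"tz": -0.3,"spin": 0}
    - {"tx": -2.8,"ty": -0.9,"tz": -0.4,"spin": 0}

```text
clock: 13.02
position: [590.3, -107.9, 16.8]
eef_rot: [-0.002, 0.979, 0.202, 0.008]
force: [-0.7, -0.6, 0.2]
width: 0.5
```

```bash
python3 - <<'E'
from h import *
plan([.25,.3,.35,.4],17)
E
```

```text
clk 13.0167 pos [ 590.3 -107.9   16.8] F [-0.7 -0.6  0.2] w 0.5 toolz [ 0.015  0.008 -1.   ]
radius 120.3 a 0.275
0.25 [ 593. -107.   17.] [ 2.9  0.6 -0.2]
0.3 [ 587. -108.   17.] [-5.7 -1.9 -0.1]
0.35 [ 581. -108.   17.] [-5.6 -2.2 -0.1]
0.4 [ 575. -108.   17.] [-5.5 -2.4 -0.1]
```

>>> arm_command:
  commands:
    - {"tx": -2.8,"ty": -1,"tz": -0.4,"spin": 0}
    - {"tx": -2.8,"ty": -1.1,"tz": -0.2,"spin": 0}
    - {"tx": -2.8,"ty": -1.1,"tz": -0.1,"spin": 0}
    - {"tx": -2.8,"ty": -1.2,"tz": 0,"spin": 0}

```text
clock: 13.35
position: [579.4, -109.2, 17.9]
eef_rot: [-0.001, 0.979, 0.201, 0.01]
force: [0.8, -0.6, 0.5]
width: 0.6
```

```bash
python3 - <<'E'
from h import *
plan([.35,.4,.45,.5],17)
E
```

```text
clk 13.35 pos [ 579.4 -109.2   17.9] F [ 0.8 -0.6  0.5] w 0.6 toolz [ 0.019  0.007 -1.   ]
radius 121.2 a 0.366
0.35 [ 581. -108.   17.] [ 2.2 -0.4  1. ]
0.4 [ 575. -108.   17.] [-5.5 -2.4 -0.1]
0.45 [ 569. -108.   17.] [-5.4 -2.7 -0.1]
0.5 [ 563. -107.   17.] [-5.2 -3.  -0.1]
```

>>> arm_command:
  commands:
    - {"tx": -2.6,"ty": -1.5,"tz": 0.3,"spin": 0}
    - {"tx": -2.6,"ty": -1.5,"tz": 0.3,"spin": 0}
    - {"tx": -2.6,"ty": -1.5,"tz": 0.3,"spin": 0}
    - {"tx": -2.2,"ty": -1.3,"tz": 0.6,"spin": 0}
    - {"tx": -1,"ty": -0.5,"tz": 0.7,"spin": 0}

```text
clock: 13.77
position: [567.4, -108.1, 16.8]
eef_rot: [-0.0, 0.979, 0.201, 0.012]
force: [1.4, 0.6, 6.8]
width: 0.3
```

```bash
python3 - <<'E'
from h import *
plan([.474,.5,.55,.6,.65],17)
E
```

```text
clk 13.7667 pos [ 567.4 -108.1   16.8] F [1.4 0.6 6.8] w 0.3 toolz [ 0.024  0.006 -1.   ]
radius 120.8 a 0.465
0.474 [ 566. -107.   17.] [-0.6 -1.2 -0.2]
0.5 [ 563. -107.   17.] [-2.7 -1.6 -0.1]
0.55 [ 557. -106.   17.] [-5.1 -3.2 -0.1]
0.6 [ 552. -105.   17.] [-4.9 -3.5 -0.1]
0.65 [ 546. -103.   17.] [-4.7 -3.7 -0.1]
```

Rivet 5 is on its stop. On to rivet 6 at a = 0.79.

>>> arm_command:
  commands:
    - {"tx": -2.5,"ty": -1.7,"tz": -0.2,"spin": 0}
    - {"tx": -2.5,"ty": -1.7,"tz": -0.3,"spin": 0}
    - {"tx": -2.5,"ty": -1.7,"tz": -0.3,"spin": 0}
    - {"tx": -2.5,"ty": -1.7,"tz": -0.4,"spin": 0}

```text
clock: 14.1
position: [551.6, -105.0, 16.8]
eef_rot: [-0.001, 0.979, 0.201, 0.01]
force: [0.1, 0.0, 1.6]
width: 0.7
```

```bash
python3 - <<'E'
from h import *
plan([.6,.65,.7,.75,.8],17)
E
```

```text
clk 14.1 pos [ 551.6 -105.    16.8] F [0.1 0.  1.6] w 0.7 toolz [ 0.019  0.007 -1.   ]
radius 120.4 a 0.599
0.6 [ 552. -105.   17.] [ 0.1 -0.4 -0.2]
0.65 [ 546. -103.   17.] [-4.7 -3.7 -0.1]
0.7 [ 540. -101.   17.] [-4.5 -3.9 -0.1]
0.75 [534. -99.  17.] [-4.3 -4.2 -0.1]
0.8 [529. -97.  17.] [-4.1 -4.4 -0.1]
```

>>> arm_command:
  commands:
    - {"tx": -2.3,"ty": -1.9,"tz": -0.4,"spin": 0}
    - {"tx": -2.3,"ty": -1.9,"tz": -0.2,"spin": 0}
    - {"tx": -2.3,"ty": -2,"tz": -0.1,"spin": 0}
    - {"tx": -2.2,"ty": -2,"tz": 0,"spin": 0}

```text
clock: 14.43
position: [540.3, -102.3, 17.7]
eef_rot: [-0.0, 0.98, 0.201, 0.011]
force: [1.0, -1.8, 2.0]
width: 0.2
```

```bash
python3 - <<'E'
from h import *
plan([.7,.75,.8],17)
E
```

```text
clk 14.4333 pos [ 540.3 -102.3   17.7] F [ 1.  -1.8  2. ] w 0.2 toolz [ 0.022  0.005 -1.   ]
radius 120.9 a 0.695
0.7 [ 540. -101.   17.] [ 0.1 -1.1  0.7]
0.75 [534. -99.  17.] [-4.3 -4.2 -0.1]
0.8 [529. -97.  17.] [-4.1 -4.4 -0.1]
```

>>> arm_command:
  commands:
    - {"tx": -2.1,"ty": -2.4,"tz": 0.3,"spin": 0}
    - {"tx": -2.1,"ty": -2.4,"tz": 0.3,"spin": 0}
    - {"tx": -2.1,"ty": -2.4,"tz": 0.4,"spin": 0}
    - {"tx": -1.8,"ty": -2,"tz": 0.6,"spin": 0}
    - {"tx": -0.5,"ty": -0.5,"tz": 0.8,"spin": 0}

```text
clock: 14.85
position: [530.0, -97.2, 16.7]
eef_rot: [0.001, 0.98, 0.201, 0.014]
force: [0.2, -1.6, 11.1]
width: 0.5
```

```bash
python3 - <<'E'
from h import *
plan([.79,.85],17)
E
```

```text
clk 14.85 pos [530.  -97.2  16.7] F [ 0.2 -1.6 11.1] w 0.5 toolz [ 0.028  0.004 -1.   ]
radius 120.0 a 0.79
0.79 [530. -97.  17.] [ 0.  -0.  -0.3]
0.85 [524. -94.  17.] [-4.7 -5.5 -0.2]
```

Rivet 6 is on its stop (11 N, right over its centre). I'll lift straight up and look.

>>> arm_command:
  commands:
    - {"tx": 0,"ty": 0,"tz": -3,"spin": 0}
    - {"tx": 0,"ty": 0,"tz": -8,"spin": 0}
    - {"tx": 0,"ty": 0,"tz": -15,"spin": 0}
    - {"tx": 0,"ty": 0,"tz": -20,"spin": 0}
    - {"tx": 0,"ty": 0,"tz": -25,"spin": 0}
    - {"tx": 0,"ty": 0,"tz": -25,"spin": 0}
    - {"tx": 0,"ty": 0,"tz": -25,"spin": 0}
    - {"tx": 0,"ty": 0,"tz": -20,"spin": 0}
    - {"tx": 0,"ty": 0,"tz": -10,"spin": 0}

```text
clock: 15.6
position: [514.5, -93.2, 171.0]
eef_rot: [-0.004, 0.979, 0.202, 0.002]
force: [-0.2, -0.9, 0.1]
width: 0.7
```

>>> arm_command:
  commands:
    - {"tx": -5,"ty": 12,"tz": 0,"spin": 0}
    - {"tx": -10,"ty": 25,"tz": 0,"spin": 0}
    - {"tx": -10,"ty": 25,"tz": 0,"spin": 0}
    - {"tx": -10,"ty": 25,"tz": 0,"spin": 0}
    - {"tx": -10,"ty": 25,"tz": 0,"spin": 0}
    - {"tx": -10,"ty": 25,"tz": 0,"spin": 0}
    - {"tx": -10,"ty": 25,"tz": 0,"spin": 0}
    - {"tx": -10,"ty": 25,"tz": 0,"spin": 0}
    - {"tx": -5,"ty": 12,"tz": 0,"spin": 0}
    - {"tx": 0,"ty": 0,"tz": 0,"spin": 0}
    - {"tx": 0,"ty": 0,"tz": 0,"spin": 0}

```text
clock: 16.52
position: [509.7, -318.7, 163.2]
eef_rot: [-0.01, 0.979, 0.204, -0.004]
force: [-0.9, 0.3, -0.4]
width: 0.8
```

```bash
python3 - <<'E'
from h import *
from bench import camera,r
print(r.state()['position'],r.state()['force'],r.state()['qvel'])
for n in('top','side'):
    acc=[];
    for _ in range(4):
        p,d=camera(n);acc.append(d)
    heights(n,p,np.mean(acc,0),n)
    cv2.imwrite(f'pics/{n}_end.png',p[:,:,::-1])
    f=np.load(n+'.npz')
    ci=camera_info(n);K,R,t=ci['camera_matrix'],ci['R'],ci['t']
    df=cv2.absdiff(f['p'],p).max(2); cv2.imwrite(f'pics/{n}_diff.png',df)
E
```

```text
[ 509.71233794 -318.65817174  163.18969923] [-0.91974486  0.33519419 -0.38274562] [0.01939739 0.01631339 0.00545712 0.00018697 0.00100565 0.00141193
 0.00501118]
top 1 (np.int64(321), np.int64(161)) z max 33.8 med 31.1 [208 189   0]
top 2 (np.int64(333), np.int64(168)) z max 33.8 med 31.8 [205 186   0]
top 3 (np.int64(343), np.int64(179)) z max 295.6 med 31.4 [205 185   0]
top 4 (np.int64(348), np.int64(192)) z max 294.1 med 31.8 [208 189   0]
top 5 (np.int64(349), np.int64(206)) z max 32.5 med 31.1 [207 189   0]
top 6 (np.int64(345), np.int64(220)) z max 294.3 med 30.9 [208 191   0]
side 1 (np.int64(268), np.int64(183)) z max 31.1 med 29.7 [246 243 124]
side 2 (np.int64(279), np.int64(177)) z max 32.0 med 30.4 [247 247  95]
side 3 (np.int64(291), np.int64(173)) z max 31.0 med 29.6 [247 246  86]
side 4 (np.int64(305), np.int64(172)) z max 31.1 med 30.1 [247 244 113]
side 5 (np.int64(318), np.int64(174)) z max 31.7 med 30.5 [246 242 108]
side 6 (np.int64(329), np.int64(179)) z max 31.2 med 30.2 [247 246  94]
```

View pics/top_end.png

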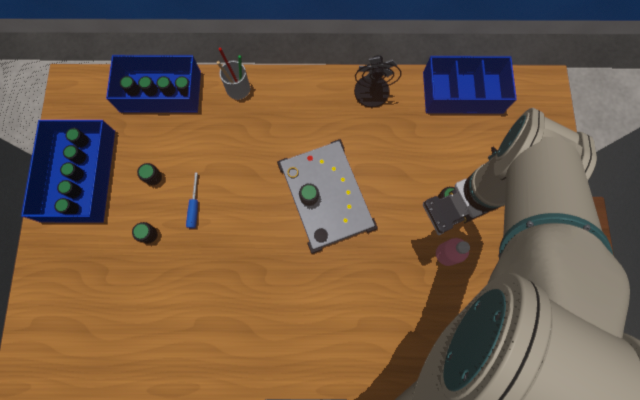

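View pics/side_end.png

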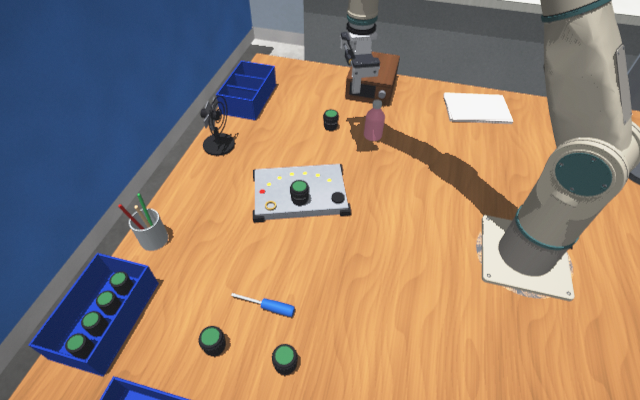

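View pics/side_diff.png

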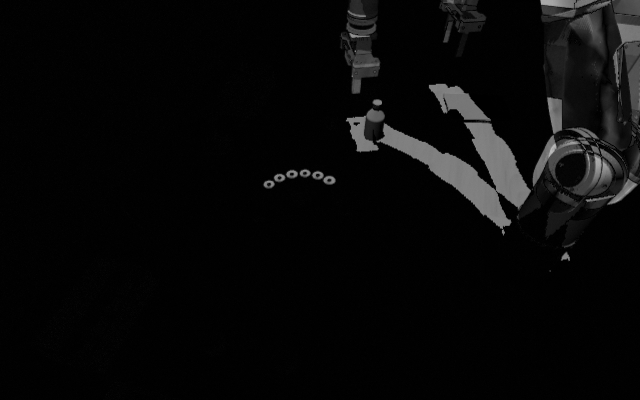

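Both pictures show all six heads sunk to equal small discs: (310–350,161–221) in the top view, (268–330,173–183) in the side view. The side difference image shows only the rivet rings, the arm and its shadow, so nothing loose has moved. The hand is clear of the bench things.

```bash
python3 -c "
from bench import hand_in
print(hand_in())"
```

```text
the job is handed in; nothing more can be done
None
```

I pushed all six rivets home in order, from the red-dot end to the far end, in one low stroke with the fingers shut. Then I lifted straight up, moved clear and handed in at about 17 s on the robot's clock; no verdict is reported.

**Stroke:** I stopped over each rivet, and the force rose to 5–11 N as it met its stop. The highest force I read was 14 N, when I touched the cover near the red dot to find its height.

**Last checks:** Depth dropped from about 35–36 mm to 31–32 mm at every rivet in the top view, and to about 30 mm in the side view. All six heads now show as equal small discs. The side view before and after differs only at the rivets, the arm and its shadow, which also falls on the bottle. The lens, cap, ring and bench objects look unmoved.

**What disagreed:**
- **Height:** The reported tool height was about 25 mm too low. A first pass along rivet 1 therefore ran in the air and touched nothing. The side camera and the touch on the cover showed this, and I worked from the touched height after that.
- **Camera views:** The two cameras differed by about 2 mm in x and y, so I used their mean.
- **Depth readings:** Single readings are noisy by 1–2 mm, and a few stray top-view values near 295 mm appeared at the end. The forces at the stops are the firmer evidence that the rivets are home.

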